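Push a spent battery through the spring flap of the e-waste bin

TASK

A spent battery (red band) lies on the ledge of the e-waste bin on the media rack, in front of the orange self-closing flap. With one finger push the flap open while the battery is still on the ledge, and while that finger keeps it open push the battery off the ledge into the bin with the other finger; the battery is only pushed, never picked up, and must not be used to shove the flap. Then draw back so that the flap swings shut, leaving the good battery (green band), the cat figurine and everything else where they are.

Things in the scene. Friction and masses are not known exactly. Their poses are not given: they have to be found in the camera images.
- bin: Grey e-waste bin, white ledge and hood, fixed to the rack, 290 deep x 260 wide x 188 mm high. Origin: on the table (z = 0) right under the middle of the sill (edge between ledge and mouth). x axis points from the ledge (robot side) into the bin, y to its left, z up. Hollow inside from x = 0 to 182 mm, |y| up to 122 mm, floor 6 mm above the table.
- sill (a point): Middle of the sill, on the ledge's top surface, at bin (0, 0, 130) mm; same axes as the bin. The ledge is flat and level, without lips, from x = -100 mm to the sill at x = 0, 260 mm wide. Beyond the sill is the mouth, x = 0 to 105 mm, y = -65 to 65 mm, open down into the hollow and covered by the flap. On both sides of it are fixed white slopes flush with the shut flap.
- hood (a point): Middle of the hood's front edge, at bin (105, 0, 188) mm: the hinge line of the flap runs along y just under it. The flat hood top goes on from here to bin x = 190 mm and is the highest part, 58 mm above the ledge. Nothing stands over the mouth: fingers pointing down can enter it from above and go as far as bin x = 98 mm.
- flap (a joint): Angle (rad) of the orange flap, 116 x 124 x 4 mm. 0 = shut: it slopes 29 deg from its low free edge at the sill up and back to the hinge (bin x 105, z 185 mm). It opens inwards only: the free edge swings down and back, hanging straight down at 1.06, stop at 1.25. A spring shuts it: 0.12 N m + 0.12 N m per rad (a finger pushing level, low down, needs 3 to 6 N). The battery's weight does not open it.
- flap_edge (a point): Middle of the flap's free edge (moves with the flap).
- spent: The spent battery to be pushed in: black block with a RED band, 30 (x) x 50 (y) x 25 (z) mm, about 90 g, loose. Origin at its centre. It starts flat on the ledge in front of the mouth, its x axis roughly along the bin's x (within 0.2 rad), its centre 36 to 50 mm before the sill and at most 18 mm off the bin's middle.
- fresh: A good battery, same size and shape with a GREEN band, origin at its centre; lies at one end of the ledge, about 98 mm from the middle, with its 50 mm length along the bin's x. To be left alone.
- cat: White ceramic cat figurine, 32 mm across, 41 mm high, origin under its base; stands at the other end of the ledge, about 98 mm from the middle. To be left alone.
- vase: Green glass bottle vase, 76 mm across, 170 mm high, origin under its base; on the table. To be left alone.
- caddy: Clear acrylic open caddy, 200 x 90 x 55 mm, origin under its base; on the table. To be left alone.
- tv_remote: Black TV remote, 165 x 46 x 18 mm, lying in the caddy, origin under its middle. To be left alone.
- aircon_remote: White air-conditioner remote, 135 x 56 x 18 mm, lying on the table, origin under its middle. To be left alone.
- coaster: Dark hard silicone coaster, 96 mm across, 7 mm thick, lying on the table, origin under its middle. To be left alone.
Not all that is in view belongs to the job. Leave any purple look-alike of the spent alone.

How it is judged:
By the outcome, as a careful person would: the job done as asked, in the order asked, and still so for the second after the job is handed in, with the robot touching nothing.
It also fails if it takes over 32 s, if anything falls off the work surface, if the arm or the gripper's body presses on something with over 40 N, if the wrist force passes 120 N, or if a joint passes its speed limit or range.

ROBOT

A 6-joint arm with a two-finger parallel gripper is mounted at the origin on the work surface. World frame = base frame: x ahead of the robot, y to its left, z up, the work surface at z = 0. Lengths are in mm, angles in rad, forces in N, time in s.
With the tool pointing down it reaches from about 350 to 975 mm from the base axis. Payload 7.1 kg.
Tool frame: the origin (TCP) lies at the centre of the arm's flange, where the gripper is bolted on; the fingertips stand 182 mm ahead of it and the grasp point (between the pads) lies 163 mm ahead of it; z points along the fingers, y is the line along which they close (so a half turn about z gives the same grasp; the last joint's range is limited). The gripper opens to 88 mm and grips with 3 to 60 N. Pads are 20 mm wide; open, the fingers measure 115 mm over their backs; the gripper's body (75 mm by 178 mm) begins 61 mm behind the grasp point.
Start: joints at [-1.144, 0.423, 1.63, -0, 1.089, -0.019], TCP at [269.502, -563.893, 404.675] pointing down, gripper open.
Joint ranges: [-3, 3], [-0.9, 2.11], [0.09, 2.58], [-1.31, 4.45], [0.11, 2.69], [-2.54, 2.54]. Speed limits (rad/s): [2.39, 2.39, 3.01, 3.14, 3.14, 3.14].

INTERFACE

Orientations are given as a rotation vector (axis times angle).
In Python, from workcell import readout, get_image, ctrl gives the robot as it stands.
- The arm moves only by the tool step_arm, never from a script. Its argument "targets" is a list that holds one entry, the list of rows, each a list of 7 numbers: the shift along the world's x, y, z as a fraction of full scale, then the turn, a rotation vector about the world's x, y, z as a fraction of full scale, then the opening, from 0 (shut) to 1 (fully open). In form: [[[dx, dy, dz, wx, wy, wz, claw], ...]]. A call has exactly 5 rows; each row shifts and turns the commanded pose from where the row before left it; what a row does not reach is not made up. Full scale, the value 1, is 0.05 m for a shift and 4 degrees for a turn. A row lasts 1/8 s, in which the tool goes at most 62.5 mm and 10.7 degrees, less where a joint would pass 70% of its speed; a pose out of reach is approached as far as the arm can. A call with a number of a shift or a turn outside -1 to 1 is refused whole. A call with a gripper value outside its range is refused whole. The fingers move at their own pace and stop on an object; the grip force is fixed at half the most. Time passes only in rows, so rows that do not move let the fingers close, or fill a call up. It gives the time, the measured TCP pose, the force, the opening and the grip force at its end, in the units of the state.
- readout.get_obs(): the state, without advancing time (a new reading comes with each control period).
- get_image(name): name is "scene" or "side" or "wrist"; returns a dict with "pixels" (384x512x3 uint8, red, green, blue), "intrinsics" (3x3 intrinsics, pixels), "extrinsics" (4x4, takes a point from world to camera coordinates). Camera axes: x right, y down, z forward; pixel columns grow to the right and rows downward; lengths in mm; the calibration is good to about 2 mm. A picture is of the moment at which its call begins. There is no depth.
- ctrl.close_job(): hands the job in; it is judged then, once.
The state is a dict: "t": time; "qpos": joint angles; "qvel": joint speeds; "joint_torque": joint torques, N m; "ee_pos": TCP position; "orientation": TCP orientation; "ft_force": force on the tool from outside, world axes, zero at the start; "moment": the same for the moment, N m; "width": finger opening in mm; "grasp_force": force on a finger pad.
Only numpy, scipy, OpenCV 4.12 (cv2) and the standard library are available. Lean on these libraries where they do the work, as an engineer would, in place of code of your own. Each camera call takes 0.05 s, during which the arm holds its last target. There are 200 camera calls.

## Working session

There is one attempt and no reset: what is moved stays moved. The work goes in short steps, Python scripts to look and compute and a tool call to move; the robot and the scene stay as the last step left them, time stands still between calls to the robot, and variables do not carry over. Pictures are saved under pics/ and viewed, at most 10 in all, crops included, and the job is handed in when it is done.

Besides the shell and the picture viewer there is one more tool, called after "Emit:" as name(argument=value, ...) on one line, values as JSON. step_arm: Moves the arm, as the interface text tells. Shift numbers are shares of 0.05 m and turn numbers shares of 4 degrees, none past 1 either way. Its arguments: {"type":"object","properties":{"targets":{"type":"array"}},"required":["targets"]}

```bash
mkdir -p pics
cat > h.py <<'E'
import numpy as np,cv2
from workcell import readout,get_image,ctrl
def snap(n,f):
    d=get_image(n); cv2.imwrite(f'pics/{f}.png',d['pixels'][:,:,::-1]); np.savez(f'pics/{f}.npz',K=d['intrinsics'],E=d['extrinsics']); return d
def pix2z(f,u,v,z):
    c=np.load(f'pics/{f}.npz');E=c['E'];R=E[:3,:3];o=-R.T@E[:3,3]
    r=R.T@np.linalg.inv(c['K'])@[u,v,1.]; return o+r*(z-o[2])/r[2]
def proj(f,p):
    c=np.load(f'pics/{f}.npz');q=c['K']@(c['E']@np.r_[p,1.])[:3]; return q[:2]/q[2]
E
python3 - <<'E'
from h import *
for n in('scene','side','wrist'): snap(n,n+'0')
a=[cv2.imread(f'pics/{n}0.png') for n in('scene','side')]
cv2.imwrite('pics/both.png',cv2.resize(np.vstack(a),(512,768))[:,:]) 
o=readout.get_obs();print(o['t'],o['ee_pos'],o['orientation'],o['width'],o['ft_force'])
E
```

```text
0.15 [ 269.41968265 -563.72004678  404.07397769] [-3.06274842e+00 -6.94196177e-01  3.71739954e-04] 87.66535598104068 [0.55947683 0.64786446 0.52556557]
```

View pics/scene0.png

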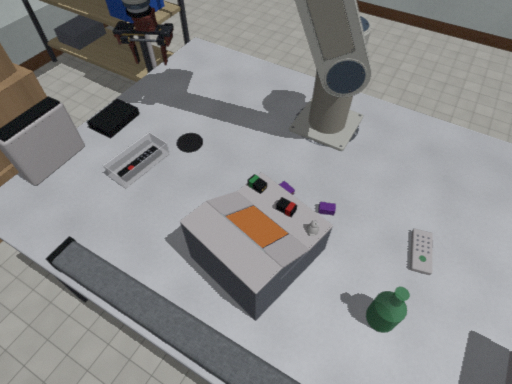

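View pics/side0.png

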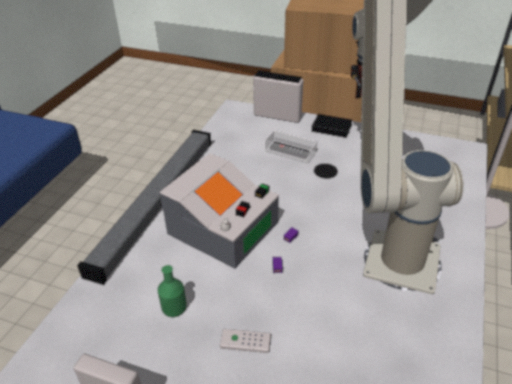

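The scene view shows the red-band battery at (287,207), the green-band one at (257,183), the cat at (314,228), and purple decoys on the table at (287,187) and (327,208). The side view shows red at (243,209), green at (262,190), cat at (225,226) and purples at (291,235) and (278,264). I choose the red-band one and check it in a close crop.

Run:
```python
import cv2,numpy as np
a=cv2.imread('pics/scene0.png')[165:315,175:335];b=cv2.imread('pics/side0.png')[145:265,155:285]
cv2.imwrite('pics/c1.png',cv2.resize(a,None,fx=4.8*.8,fy=4.8*.8,interpolation=2)); cv2.imwrite('pics/c2.png',cv2.resize(b,None,fx=5,fy=5,interpolation=2)[:600])
```

```text
(no output)
```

View pics/c1.png

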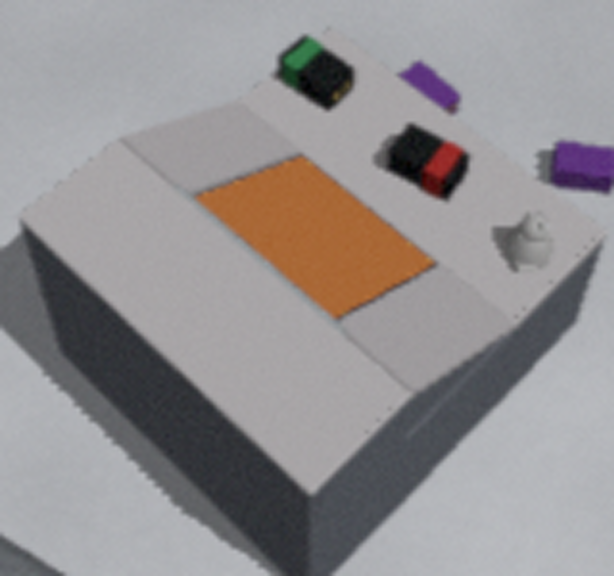

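View pics/c2.png

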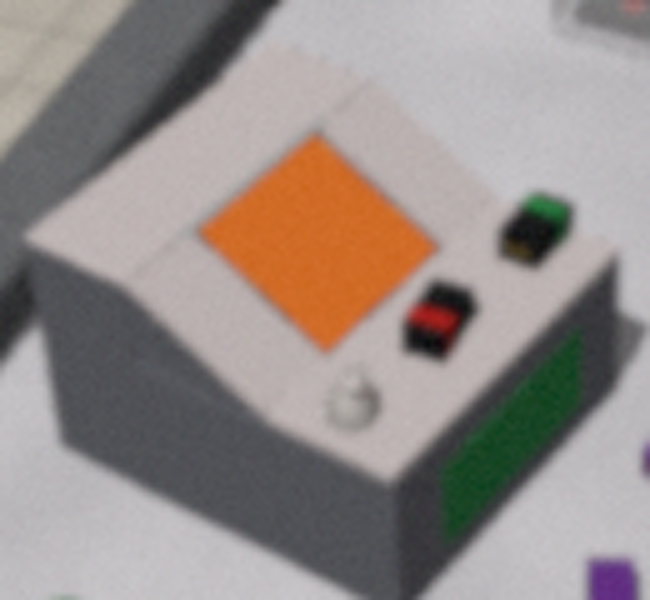

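The crops confirm the red-band battery in front of the orange flap. In c1 the sill corners are at (303,154) and (436,263). In c2 they are at (438,245) and (327,353). The cat is on bin +y and the green one on −y.

```bash
cat > fit.py <<'E'
from h import *
from scipy.optimize import least_squares,minimize
def P(f,pts):
    c=np.load(f'pics/{f}.npz');q=(np.c_[pts,np.ones(len(pts))]@c['E'].T)[:,:3]@c['K'].T;return q[:,:2]/q[:,2:]
def T(p,b): 
    c,s=np.cos(b[2]),np.sin(b[2]);p=np.atleast_2d(p);return np.c_[b[0]+c*p[:,0]-s*p[:,1],b[1]+s*p[:,0]+c*p[:,1],p[:,2]]
def masks(f,red):
    a=cv2.imread(f'pics/{f}.png').astype(int);B,G,R=a[...,0],a[...,1],a[...,2]
    return ((a.max(2)<85)|((R>110)&(G<70)&(B<80)))
def silfit(fs,c0,dims,z,rad=16):
    M=[];S=8
    for f in fs:
        u,v=P(f,[[*c0[:2],z]])[0].astype(int);x0,y0=u-rad,v-rad
        a=masks(f,1)[y0:y0+2*rad,x0:x0+2*rad].astype(np.uint8)
        n,l,st,ce=cv2.connectedComponentsWithStats(a)
        d=np.hypot(*(ce[1:]-rad).T);k=1+np.argmax(st[1:,4]-20*d)
        m=cv2.resize((l==k).astype(np.float32),None,fx=S,fy=S,interpolation=1)>.5
        M.append((f,x0,y0,m))
    C=np.array([[i,j,k] for i in(-1,1) for j in(-1,1) for k in(-1,1)])*np.array(dims)/2
    def cost(b):
        t=0
        for f,x0,y0,m in M:
            p=P(f,T(C,b)+[0,0,z]);h=cv2.convexHull((((p-[x0,y0]+.5)*S)).astype(np.float32)).astype(int)
            r=np.zeros(m.shape,np.uint8);cv2.fillConvexPoly(r,h,1);r=r>0
            t+=1-(r&m).sum()/(r|m).sum()
        return t
    best=min((minimize(cost,[c0[0],c0[1],c0[2]+d],method='Nelder-Mead',options=dict(initial_simplex=np.array([[c0[0],c0[1],c0[2]+d],[c0[0]+8,c0[1],c0[2]+d],[c0[0],c0[1]+8,c0[2]+d],[c0[0],c0[1],c0[2]+d+.15]]))) for d in(-.15,0,.15)),key=lambda r:r.fun)
    return best.x,best.fun
E
cat > m1.py <<'E'
from fit import *
sc={(303,154):(0,-63,130),(436,263):(0,63,130),(195,194):(104,-63,188),(337,318):(104,63,188),(605,237):(-100,130,130),(330,28):(-100,-130,130),(22,218):(190,-130,188),(312,493):(190,130,188),(123,138):(105,-130,188),(412,390):(105,130,188)}
sd={(438,245):(0,-63,130),(327,353):(0,63,130),(318,133):(104,-63,188),(200,232):(104,63,188),(617,250):(-100,-130,130),(393,485):(-100,130,130),(28,237):(190,130,188),(122,283):(105,130,188),(270,415):(0,130,130)}
D=[('scene0',np.array(list(sc))/3.84+[175,165],np.array(list(sc.values()),float)),('side0',np.array(list(sd))/5+[155,145],np.array(list(sd.values()),float))]
def res(b,sub=(0,1)): return np.concatenate([(P(D[i][0],T(D[i][2],b))-D[i][1]).ravel() for i in sub])
g=pix2z('scene0',*np.array([370,208])/3.84+[175,165],130)
for sub in((0,1),(0,),(1,)):
    r=min((least_squares(res,[g[0],g[1],a],kwargs=dict(sub=sub)) for a in np.arange(-3,3,.7)),key=lambda r:r.cost);print(sub,r.x,np.abs(r.fun).max())
    if len(sub)==2:b=r.x;print(np.round(r.fun.reshape(-1,2),1).tolist())
s0=pix2z('scene0',287,207,142)
x,f=silfit(['scene0','side0'],[s0[0],s0[1],b[2]],(30,50,25),142.5);print('spent',x,f)
for n in('scene0','side0'): print(n,silfit([n],[s0[0],s0[1],b[2]],(30,50,25),142.5))
c,s=np.cos(b[2]),np.sin(b[2]);d=x[:2]-b[:2];print('in bin',d@[c,s],d@[-s,c],x[2]-b[2])
np.save('bin.npy',b);np.save('spent.npy',x)
E
python3 m1.py
```

```text
(0, 1) [ 5.59393515e+02  6.45408146e+01 -2.41681704e-01] 2.2105780207980104
[[0.5, -0.7], [1.0, -0.9], [-0.9, 0.0], [-0.7, -0.2], [1.6, -2.2], [1.0, -1.0], [-0.7, -1.2], [0.7, -0.2], [-0.5, -0.7], [1.3, 0.2], [0.3, 0.4], [-0.2, -0.0], [-1.6, -1.2], [-1.8, -1.2], [0.5, -0.9], [-0.3, -1.7], [-1.7, -0.3], [-0.2, -0.1], [-1.9, -0.2]]
(0,) [ 5.61151642e+02  6.48382229e+01 -2.43872710e-01] 1.5489954488330113
(1,) [ 5.55857227e+02  6.62901361e+01 -2.44833948e-01] 1.3614929195348964
spent [5.15025253e+02 8.23422990e+01 2.06292410e-02] 0.46075661074339025
scene0 (array([ 5.15761925e+02,  8.25536486e+01, -2.13351070e-02]), np.float64(0.13144003378378377))
side0 (array([5.15383872e+02, 7.97591016e+01, 7.01507026e-02]), np.float64(0.3165859564164649))
in bin -47.33931377923574 6.665203945048539 0.26231094527271615
```

Emit:
step_arm(targets=[[[0.35,0.85,0,0,0,0.84,1],[0.35,0.85,0,0,0,0.84,1],[0.35,0.85,0,0,0,0.84,1],[0.35,0.85,0,0,0,0.84,1],[0.35,0.85,0,0,0,0.84,1]]])

```text
t: 0.78
ee_pos: [357.3, -350.0, 404.6]
orientation: [-2.928, -1.137, 0.0]
ft_force: [1.7, -1.4, 0.5]
width: 87.8
grasp_force: 0.0
```

Emit:
step_arm(targets=[[[0.35,0.85,0,0,0,0.84,1],[0.35,0.85,0,0,0,0.84,1],[0.35,0.85,0,0,0,0.84,1],[0.35,0.85,0,0,0,0.84,1],[0.35,0.85,0,0,0,0.84,1]]])

```text
t: 1.4
ee_pos: [444.8, -137.4, 404.7]
orientation: [2.731, 1.553, 0.0]
ft_force: [0.5, -0.5, -0.6]
width: 87.9
grasp_force: 0.0
```

Emit:
step_arm(targets=[[[0.35,0.85,0,0,0,0.84,1],[0.35,0.85,0,0,0,0.84,1],[0.35,0.85,0,0,0,0.84,1],[0.35,0.85,0,0,0,0.84,1],[0.35,0.85,0,0,0,0.84,1]]])

```text
t: 2.02
ee_pos: [532.3, 75.1, 404.6]
orientation: [-2.475, -1.935, 0.0]
ft_force: [0.1, -1.0, 0.3]
width: 88.0
grasp_force: 0.0
```

```bash
cat > st.py <<'E'
from h import *
from scipy.spatial.transform import Rotation as Ro
b=np.load('bin.npy');o=readout.get_obs();R=Ro.from_rotvec(o['orientation']).as_matrix()
c,s=np.cos(b[2]),np.sin(b[2]);d=o['ee_pos'][:2]-b[:2]
print('t',round(o['t'],2),'ee',o['ee_pos'].round(1),'tip in bin',round(d@[c,s],1),round(d@[-s,c],1),'tipz',round(o['ee_pos'][2]-182,1),'y axis deg',np.degrees(np.arctan2(R[1,1],R[0,1])).round(1),'want',np.degrees(b[2]).round(1),'zaxis',R[:,2].round(3),'w',round(o['width'],1),'F',o['ft_force'].round(1))
E
python3 st.py; python3 -c "
from h import *
snap('wrist','w1')
a=cv2.imread('pics/w1.png');cv2.imwrite('pics/w1b.png',cv2.resize(a,(768,576)))"
```

```text
t 2.02 ee [532.3  75.1 404.6] tip in bin -28.8 3.8 tipz 222.6 y axis deg -13.9 want -13.8 zaxis [-0. -0. -1.] w 88.0 F [ 0.1 -1.   0.3]
```

View pics/w1b.png

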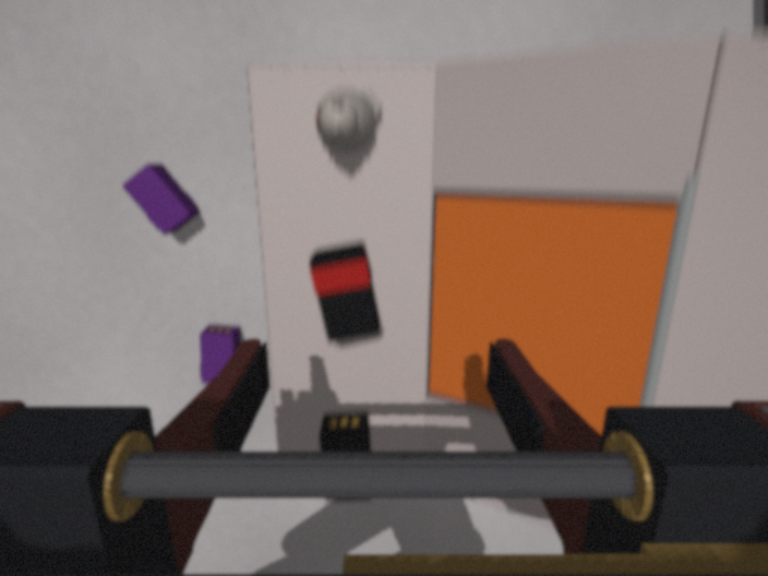

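The wrist view shows the battery top corners near (310,258), (365,243), (380,330) and (330,338) in the enlarged picture. The sill corners are at (435,195) and (428,395), the ledge corner at (250,68) and the cat at (348,118). I refine from these.

Run:
```python
from h import *
b=np.load('bin.npy');c,s=np.cos(b[2]),np.sin(b[2])
for n,u,v,z in[('sillL',435,195,130),('sillR',428,395,130),('corner',250,68,130),('sillend',435,65,130),('b1',310,258,155),('b2',365,243,155),('b3',380,330,155),('b4',330,338,155),('hingeL',676,204,185)]:
    p=pix2z('w1',u/1.5-.17,v/1.5-.17,z);d=p[:2]-b[:2];print(n,p[:2].round(1),'bin',round(d@[c,s],1),round(d@[-s,c],1))
```

```text
sillL [576.9 125.8] bin 2.3 63.7
sillR [546.6   2.9] bin 2.3 -62.9
corner [496.7 212.5] bin -96.3 128.7
sillend [590.4 190.7] bin -0.1 129.9
b1 [503.5 112.5] bin -65.8 33.2
b2 [533.7 113.3] bin -36.6 41.2
b3 [529.6  63.9] bin -28.7 -7.8
b4 [501.3  65.9] bin -56.7 -12.5
hingeL [674.2 102.3] bin 102.4 64.1
```

Emit:
step_arm(targets=[[[0.05,0.11,-0.3,0,0,0,1],[0,0,-0.4,0,0,0,1],[0,0,-0.4,0,0,0,1],[0,0,-0.2,0,0,0,1],[0,0,0,0,0,0,1]]])

```text
t: 2.7
ee_pos: [534.1, 78.4, 338.7]
orientation: [-2.477, -1.931, 0.003]
ft_force: [0.1, 0.0, 0.9]
width: 87.9
grasp_force: 0.0
```

```bash
python3 st.py; python3 -c "
from h import *
snap('scene','s2');snap('side','d2')
a=cv2.imread('pics/s2.png')[165:265,215:345];b=cv2.imread('pics/d2.png')[145:245,165:295]
cv2.imwrite('pics/p2.png',np.hstack([cv2.resize(q,(400,308),interpolation=2) for q in(a,b)]))"
```

```text
t 2.7 ee [534.1  78.4 338.7] tip in bin -27.9 7.4 tipz 156.7 y axis deg -14.1 want -13.8 zaxis [-0.002 -0.    -1.   ] w 87.9 F [0.1 0.  0.9]
```

View pics/p2.png

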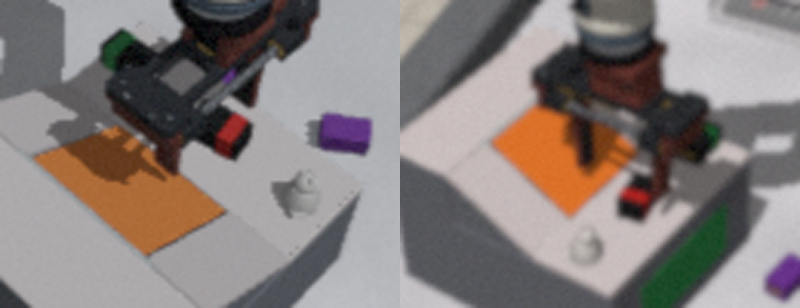

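The fingers straddle the red-band battery, one over the flap and one behind. The battery pokes out a little on +y, so I shift a bit and go down.

Emit:
step_arm(targets=[[[0.02,0.1,0,0,0,0,1],[0,0,-0.16,0,0,0,1],[0,0,-0.16,0,0,0,1],[0,0,-0.12,0,0,0,1],[0,0,0,0,0,0,1]]])

```text
t: 3.42
ee_pos: [535.2, 84.1, 316.9]
orientation: [-2.476, -1.932, 0.002]
ft_force: [-1.6, -0.2, 0.5]
width: 88.2
grasp_force: 0.5
```

```bash
python3 st.py
```

```text
t 3.42 ee [535.2  84.1 316.9] tip in bin -28.2 13.2 tipz 134.9 y axis deg -14.1 want -13.8 zaxis [-0.002 -0.    -1.   ] w 88.2 F [-1.6 -0.2  0.5]
```

Emit:
step_arm(targets=[[[0.12,-0.03,0,0,0,0,1],[0.14,-0.034,0,0,0,0,1],[0.14,-0.034,0,0,0,0,1],[0.14,-0.034,0,0,0,0,1],[0.14,-0.034,0,0,0,0,1]]])

```text
t: 4.05
ee_pos: [569.8, 75.7, 317.6]
orientation: [-2.476, -1.933, 0.001]
ft_force: [-3.1, 0.7, 1.2]
width: 87.6
grasp_force: 1.5
```

```bash
python3 st.py; python3 -c "
from h import *
snap('scene','s3');snap('side','d3')
a=cv2.imread('pics/s3.png')[165:265,215:345];b=cv2.imread('pics/d3.png')[145:245,165:295]
cv2.imwrite('pics/p3.png',np.hstack([cv2.resize(q,(400,308),interpolation=2) for q in(a,b)]))"
```

```text
t 4.05 ee [569.8  75.7 317.6] tip in bin 7.4 13.3 tipz 135.6 y axis deg -14.1 want -13.8 zaxis [-0.001  0.    -1.   ] w 87.6 F [-3.1  0.7  1.2]
```

View pics/p3.png

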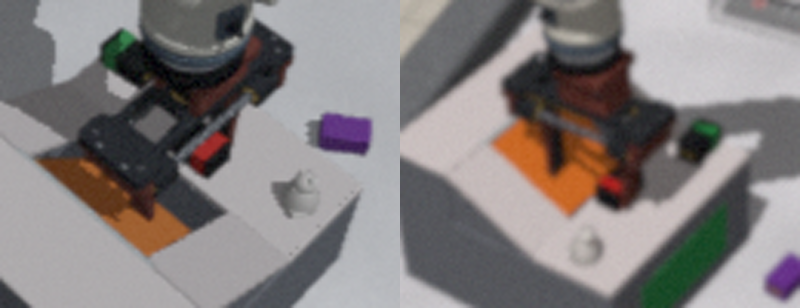

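The flap is well open ahead of the front finger, and the battery is moving towards the sill. Continuing.

Emit:
step_arm(targets=[[[0.11,-0.027,0,0,0,0,1],[0.11,-0.027,0,0,0,0,1],[0.11,-0.027,0,0,0,0,1],[0.11,-0.027,0,0,0,0,1],[0.11,-0.027,0,0,0,0,1]]])

```text
t: 4.78
ee_pos: [596.9, 69.0, 317.3]
orientation: [-2.476, -1.932, 0.002]
ft_force: [-6.2, 1.2, -1.7]
width: 87.8
grasp_force: 2.5
```

```bash
python3 st.py; python3 -c "
from h import *
snap('scene','s4');snap('side','d4')
a=cv2.imread('pics/s4.png')[165:265,215:345];b=cv2.imread('pics/d4.png')[145:245,165:295]
cv2.imwrite('pics/p4.png',np.hstack([cv2.resize(q,(400,308),interpolation=2) for q in(a,b)]))"
```

```text
t 4.78 ee [596.9  69.  317.3] tip in bin 35.4 13.3 tipz 135.3 y axis deg -14.1 want -13.8 zaxis [-0.002  0.    -1.   ] w 87.8 F [-6.2  1.2 -1.7]
```

View pics/p4.png

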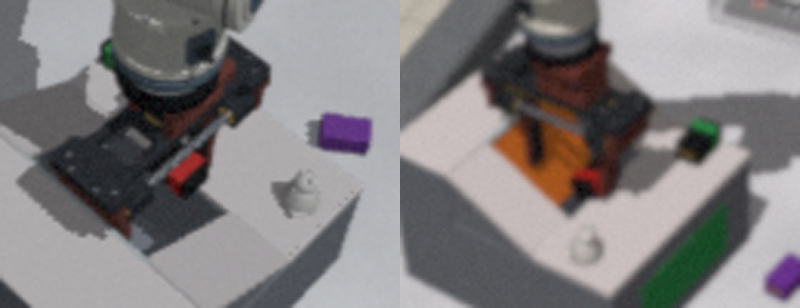

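The battery overhangs the sill. Now I close the fingers while moving forward by half as much, so the front finger holds the flap still and the rear one pushes on.

Emit:
step_arm(targets=[[[0,0,0,0,0,0,0.92],[0.07,-0.017,0,0,0,0,0.84],[0.07,-0.017,0,0,0,0,0.76],[0.07,-0.017,0,0,0,0,0.7],[0.06,-0.014,0,0,0,0,0.7]]])

```text
t: 5.5
ee_pos: [610.3, 65.9, 317.2]
orientation: [-2.476, -1.932, 0.002]
ft_force: [-4.8, 1.1, -1.3]
width: 61.6
grasp_force: 2.0
```

```bash
python3 st.py; python3 -c "
from h import *
snap('scene','s5');snap('side','d5')
a=cv2.imread('pics/s5.png')[165:265,215:345];b=cv2.imread('pics/d5.png')[145:245,165:295]
cv2.imwrite('pics/p5.png',np.hstack([cv2.resize(q,(400,308),interpolation=2) for q in(a,b)]))"
```

```text
t 5.5 ee [610.3  65.9 317.2] tip in bin 49.2 13.5 tipz 135.2 y axis deg -14.1 want -13.8 zaxis [-0.002  0.    -1.   ] w 61.6 F [-4.8  1.1 -1.3]
```

View pics/p5.png

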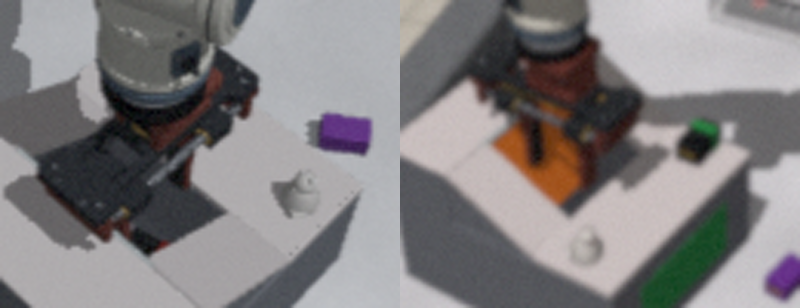

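The battery has dropped into the bin, with red visible down in the mouth at (163,245) in the left half. Drawing straight up and then back.

Emit:
step_arm(targets=[[[0,0,0.2,0,0,0,0.7],[0,0,0.35,0,0,0,0.7],[0,0,0.35,0,0,0,0.7],[0,0,0.45,0,0,0,0.7],[0,0,0.6,0,0,0,0.7]]])

```text
t: 6.22
ee_pos: [611.1, 65.7, 417.7]
orientation: [2.475, 1.932, 0.004]
ft_force: [0.1, 0.7, 0.1]
width: 61.6
grasp_force: 0.0
```

Emit:
step_arm(targets=[[[-0.3,0,0.6,0,0,0,0.7],[-0.6,0,0.4,0,0,0,0.7],[-0.8,0,0,0,0,0,0.7],[-0.8,0,0,0,0,0,0.7],[-0.5,0,0,0,0,0,0.7]]])

```text
t: 6.85
ee_pos: [459.4, 65.7, 467.3]
orientation: [2.474, 1.931, 0.006]
ft_force: [-0.0, 0.8, -0.1]
width: 61.6
grasp_force: 0.0
```

Emit:
step_arm(targets=[[[0,0,0,0,0,0,0.7],[0,0,0,0,0,0,0.7],[0,0,0,0,0,0,0.7],[0,0,0,0,0,0,0.7],[0,0,0,0,0,0,0.7]]])

```text
t: 7.48
ee_pos: [460.8, 65.8, 464.9]
orientation: [-2.477, -1.933, 0.001]
ft_force: [0.0, -0.4, 0.8]
width: 61.5
grasp_force: 0.0
```

```bash
python3 st.py; python3 -c "
from h import *
b=np.load('bin.npy');c,s=np.cos(b[2]),np.sin(b[2])
for z in(20,40,100):
  d=pix2z('s5',268,244.6,z)[:2]-b[:2];print(z,d@[c,s],d@[-s,c])
snap('scene','s6');snap('side','d6')
a=cv2.imread('pics/s6.png')[165:265,215:345];b=cv2.imread('pics/d6.png')[145:245,165:295]
cv2.imwrite('pics/p6.png',np.hstack([cv2.resize(q,(400,308),interpolation=2) for q in(a,b)]))"
```

```text
t 7.47 ee [460.8  65.8 464.9] tip in bin -96.0 -22.4 tipz 282.9 y axis deg -14.1 want -13.8 zaxis [-0. -0. -1.] w 61.5 F [ 0.  -0.4  0.8]
20 17.31342080159941 8.813758273747675
40 25.803081343383617 15.792533950635644
100 51.272062968736 36.72886098129958
```

View pics/p6.png

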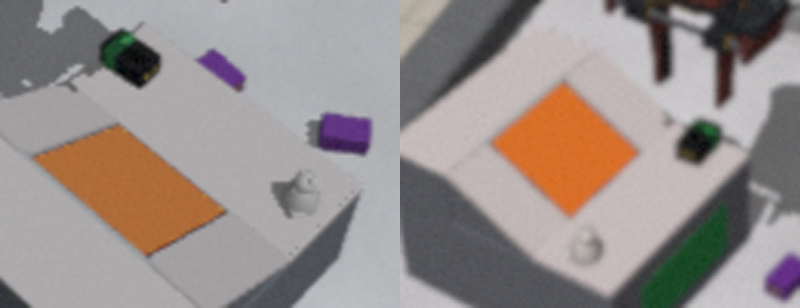

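The flap is shut, the ledge is clear, and the green battery and the cat are where they were. Handing in.

```bash
python3 -c "
from workcell import ctrl
print(ctrl.close_job())"
```

```text
the job is handed in; nothing more can be done
None
```

The spent battery was pushed off the ledge into the bin while the front finger held the flap open, the flap has swung shut, the green battery and cat look unmoved in the final pictures, and the job is handed in at about 7.5 s of the 32 s allowed.

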